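# Dial the code on the orange reagent lock box

## Robot

A 6-joint arm with a two-finger parallel gripper is mounted at the origin on a cart in front of the work surface, level with it; the furniture and walls round the work are solid. World frame = base frame: x ahead of the robot, y to its left, z up, the work surface at z = 0. Lengths are in m, angles in rad, forces in N, time in s.
With the tool pointing down it reaches from about 0.25 to 0.8 m from the base axis. Payload 3.9 kg.
Tool frame: the origin (TCP) lies on the centre line of the jaws, within the pads' length; the fingertips stand 17 mm ahead of it and the grasp point (between the pads) lies 2 mm behind it; z points along the fingers, y is the direction in which the jaws open and shut (so a half turn about z gives the same grasp; the last joint's range is limited). The gripper opens to 85 mm and grips with 20 to 120 N. Pads are 22 mm wide; open, the fingers measure 114 mm over their backs; the gripper's body (76 mm by 85 mm) begins 54 mm behind the grasp point. The pads swing forward as they close: fully open they stand 13 mm farther back than shut.
Start: joints at [-1.232, 0.26, -0.138, 1.173, 0, 1.571], TCP at [0.174, -0.495, 0.248] pointing down, gripper open.
Joint ranges: [-2.78, 2.78], [-0.83, 1.72], [-1.28, 1.37], [-1.9, 2.12], [-1.57, 1.48], [-3.14, 3.14]. Speed limits (rad/s): [2.57, 2.57, 3.14, 3.14, 3.14, 3.14].

## Interface

Orientations are given as a 3x3 rotation matrix whose columns are the frame's x, y, z axes.
In Python, from workcell import manip gives the robot as it stands.
- The arm moves only by the tool move_arm, never from a script. Its argument "plan" is a list of rows, each a list of 2 entries, a list of its own where there are three numbers: the shift along the tool's x, y, z in mm, then the turn about the tool's z in rad. In form: [[[dx, dy, dz], roll], ...]. A call has 1 to 20 rows; each row is the pose to reach, as a shift and turn from the pose commanded when the call began, along the tool's axes at that moment; what a row does not reach only later rows make up. A row lasts 1/10 s, in which the tool goes at most 50 mm and 8.59 degrees, less where a joint would pass 70% of its speed; a pose out of reach is approached as far as the arm can. A call with a gripper value outside its range is refused whole. "claw" is the finger opening in mm, from 0 to 85.4, set as the call begins (left out, the last holds). The fingers move at their own pace and stop on an object; the grip force is fixed at half the most. Time passes only in rows, so rows that repeat a pose let the fingers close. It gives the time, the measured TCP pose, the force and the opening at its end, in the units of the state.
- manip.sense(): the state, without advancing time (a new reading comes with each control period).
- manip.grab_frame(name): name is "scene" or "side" or "wrist"; returns a dict with "image" (480x640x3 uint8, red, green, blue), "depth" (480x640 float32, m along the optical axis (not along the pixel's ray), 0 where there is no reading), "fx", "fy", "cx", "cy" (pixels), "rvec" (rotation vector, rad) and "tvec" (3), from world to camera coordinates, as OpenCV has them; the wrist camera has in their place "hand_eye" (4x4, takes a point from camera to tool coordinates, whose origin is the TCP and whose axes are the flange's). Camera axes: x right, y down, z forward; pixel columns grow to the right and rows downward; lengths in m; the calibration is good to about 2 mm. A picture is of the moment at which its call begins: read the wrist's pose just before it.
- manip.job_done(): hands the job in, once; it reports no verdict.
Trained networks look in a picture, given as the dict that the camera call returned (one of the last four; its "shot" number tells which), for a name from the list of things; names that differ only in an ending like _2 or _b are one class to them, and where a whole thing is asked for, a point or a joint stands for the part that bears it (a point fixed in the world has none). Each returns a list of dicts, best first, with "conf" (0 to 1); they miss things now and then, are a little off and sometimes report something else, mostly with a low value. They report only what shows in the picture. A call takes as long as a camera call.
- manip.spot_in(thing, picture): "at" ([column, row] in pixels, amid what is visible of it).
- manip.place_of(thing, picture): "at" ([column, row] in pixels: a listed point, or the origin of a listed thing).
The state is a dict: "t": time; "joints": joint angles; "qd": joint speeds; "effort": joint torques, N m; "tool_pos": TCP position; "ee_rot": TCP orientation; "force": force on the tool from outside, world axes, zero at the start; "moment": the same for the moment, N m; "grip_width": opening from 0.0 (shut) to 1.0 (fully open).
Only numpy, scipy, OpenCV 4.12 (cv2) and the standard library are available. Lean on these libraries where they do the work, as an engineer would, in place of code of your own. Each camera call takes 0.05 s, during which the arm holds its last target.

## Task

Set the code on the orange lock box: turn its near dial (the one closer to the robot) until the white pointer points at the blue dot, then turn its far dial until the white pointer points at the yellow dot. Do not touch the grey box beside it.

Things in the scene. Friction and masses are not known exactly. Their poses are not given: they have to be found in the camera images.
- orange_box: The orange lock box, 250 x 130 x 70 mm, fixed to the worktop, with a near and a far black dial on its lid, upright axes 124 mm apart along its long side. Origin at the centre of its underside; x along its long side, away from the robot, z up. Round each dial, 39 mm from its axis, lie four dots on a white plate; from left to right: red, yellow, green, blue.
- orange_near_dial (a joint): Turn of the near dial in rad, range -1.5 to 1.5: at 0 the white pointer points along the box's +x (away from the robot); it grows clockwise seen from above. The dots: red at -1.047, yellow at -0.349, green at 0.349, blue at 1.047. Light friction (0.04 N m); it stays where it is left.
- orange_far_dial (a joint): Turn of the far dial: same range, signs and friction, and the same dots at the same values.
- orange_near_grip (a point): On the near dial's axis, 104 mm above the worktop, at the height to grip. The dial: a skirt 52 mm across whose top is 80 mm above the worktop, and on it an upright bar grip 46 mm long, 14 mm thick, its top at 115 mm. x axis: along the bar to the end with the white pointer line (turns with the dial); z up. Grip across the 14 mm.
- orange_far_grip (a point): The same point and axes on the far dial, which has the same form and height.
- grey_box: The grey lock box, of the same form and size with two dials of its own, standing beside the orange one, to its left or right; must not be touched. Origin at the centre of its underside; x along its long side, away from the robot, z up.

How it is judged:
On the way, in this order (a step that is already met when the one before it is completed fails the run):
1. the near dial of the orange box points at its blue dot (value of joint orange_near_dial between 0.872 and 1.222 rad), for 0.2 s.
2. the far dial of the orange box points at its yellow dot (value of joint orange_far_dial between -0.524 and -0.174 rad), for 0.2 s.
At the end, for the whole second after the job is handed in: On the orange box the near dial points at its blue dot and the far dial at its yellow dot, each within 0.175 rad (10 degrees) (all of step 1 and all of step 2); the robot touches nothing.
It fails at once if the robot touches the grey box or its dials (more than 1 N) (contact force between grey_box and the fingers above 1 N or contact force between grey_box and the arm above 1 N).
It also fails if it takes over 38 s, if anything falls off the work surface, if the arm or the gripper's body presses on something with over 40 N, if the wrist force passes 120 N, or if a joint passes its speed limit or range.

## Working session

There is one attempt and no reset: what is moved stays moved. The work goes in short steps, Python scripts to look and compute and a tool call to move; the robot and the scene stay as the last step left them, time stands still between calls to the robot, and variables do not carry over. Pictures are saved under pics/ and viewed, and the job is handed in when it is done.

Besides the shell and the picture viewer there is one more tool, called after "Call:" as a command line: name --argument value ..., lists and objects as JSON in quotes. move_arm: Moves the arm, as the interface text tells. Its arguments: {"type":"object","properties":{"plan":{"type":"array"},"claw":{"type":"number"}},"required":["plan"]}

```bash
mkdir -p pics
python3 - <<'E'
from workcell import manip
import cv2,numpy as np
s=manip.sense();print(s['t'],s['tool_pos'],s['ee_rot'],s['grip_width'])
for n in ['scene','side']:
    f=manip.grab_frame(n)
    cv2.imwrite(f'pics/{n}0.png',f['image'][...,::-1])
    R,_=cv2.Rodrigues(np.array(f['rvec'],float));t=np.array(f['tvec']).ravel()
    print(n,'cam',-R.T@t)
    def w(px):
        u,v=int(round(px[0])),int(round(px[1]));z=np.median(f['depth'][v-1:v+2,u-1:u+2])
        c=np.array([(px[0]-f['cx'])/f['fx']*z,(px[1]-f['cy'])/f['fy']*z,z]);return R.T@(c-t)
    def onz(px,h):
        d=R.T@np.array([(px[0]-f['cx'])/f['fx'],(px[1]-f['cy'])/f['fy'],1]);o=-R.T@t
        return o+d*(h-o[2])/d[2]
    for th,h in [('orange_box',0),('orange_near_grip',.104),('orange_far_grip',.104),('grey_box',0)]:
        for r in manip.place_of(th,f)[:2]: print(th,r['at'],r['conf'],onz(r['at'],h).round(4),w(r['at']).round(4))
E
```

```text
0.0 [ 0.17426534 -0.49454228  0.24745491] [[ 9.43157993e-01  3.32344114e-01 -6.25011295e-04]
 [ 3.32344700e-01 -9.43156127e-01  1.87640612e-03]
 [ 3.41292977e-05 -1.97746662e-03 -9.99998044e-01]] 0.9991746449122795
scene cam [ 0.3718564  -0.76569786  0.74786531]
orange_box [324.0, 317.9] 0.89 [ 0.4991 -0.3768  0.    ] [ 0.4872 -0.4134  0.0702]
orange_near_grip [286.1, 288.9] 0.64 [ 0.4346 -0.363   0.104 ] [ 0.4335 -0.3699  0.1149]
orange_far_grip [364.6, 281.7] 0.88 [ 0.5661 -0.3817  0.104 ] [ 0.5637 -0.3863  0.1117]
grey_box [296.0, 233.0] 0.86 [ 0.4949 -0.1668  0.    ] [ 0.4834 -0.223   0.0702]
side cam [ 0.9260998  -0.40369687  0.83864936]
orange_box [270.2, 263.8] 0.97 [ 0.4939 -0.3768  0.    ] [ 0.5544 -0.3806  0.1175]
orange_near_grip [259.6, 216.8] 0.95 [ 0.4385 -0.3758  0.104 ] [ 0.4474 -0.3763  0.1174]
orange_far_grip [272.2, 267.5] 0.95 [ 0.5561 -0.3783  0.104 ] [ 0.5628 -0.3788  0.1172]
grey_box [364.0, 239.9] 0.77 [ 0.4954 -0.1624  0.    ] [ 0.533  -0.1835  0.0733]
```

View pics/scene0.png

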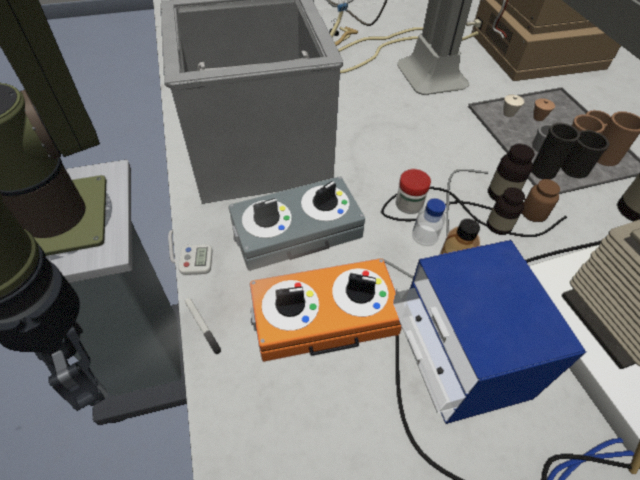

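View pics/side0.png

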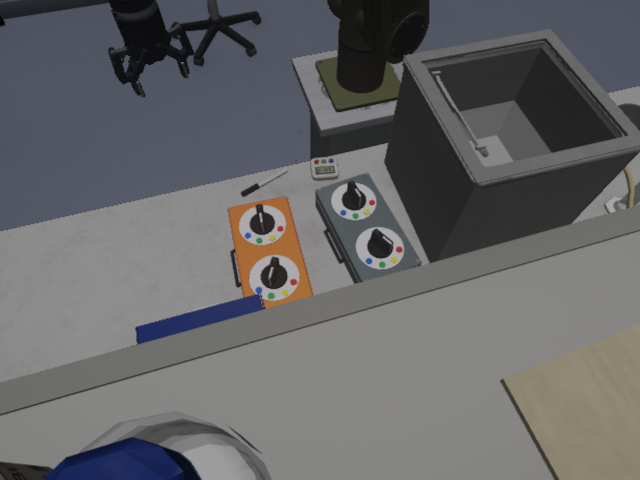

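```bash
cat > h.py <<'E'
import cv2,numpy as np
from workcell import manip
def cloud(f):
    R,_=cv2.Rodrigues(np.array(f['rvec'],float));t=np.array(f['tvec']).ravel()
    v,u=np.mgrid[0:480,0:640];z=f['depth']
    c=np.stack([(u-f['cx'])/f['fx']*z,(v-f['cy'])/f['fy']*z,z],-1)
    P=(c-t)@R; P[z==0]=np.nan; return P
def proj(f,p):
    K=np.array([[f['fx'],0,f['cx']],[0,f['fy'],f['cy']],[0,0,1.]])
    return cv2.projectPoints(np.array(p,float).reshape(-1,1,3),np.array(f['rvec'],float),np.array(f['tvec'],float),K,None)[0].reshape(-1,2)
E
python3 - <<'E'
from h import *
for n in ['scene','side']:
    f=manip.grab_frame(n);P=cloud(f);im=f['image'];hsv=cv2.cvtColor(im,cv2.COLOR_RGB2HSV)
    o=(hsv[...,0]>5)&(hsv[...,0]<20)&(hsv[...,1]>180)&(abs(P[...,2]-.07)<.006)&(P[...,0]<.7)&(P[...,0]>.3)&(abs(P[...,1]+.38)<.12)
    q=P[o];print(n,'lid',o.sum(),cv2.minAreaRect((q[:,:2]*1000).astype(np.float32)), q[:,2].mean())
    # bars: points at z>0.1
    b=(P[...,2]>.100)&(P[...,2]<.13)&(P[...,0]>.38)&(P[...,0]<.61)&(abs(P[...,1]+.375)<.06)
    for lo,hi in [(.38,.5),(.5,.61)]:
        m=b&(P[...,0]>lo)&(P[...,0]<hi);q=P[m]
        if len(q)>5: print('bar',len(q),cv2.minAreaRect((q[:,:2]*1000).astype(np.float32)),np.nanmax(q[:,2]))
    # blue box
    m=(P[...,0]>.6)&(P[...,0]<.9)&(P[...,1]>-.5)&(P[...,1]<-.25)&(P[...,2]>.03)
    q=P[m]; 
    for zl in (.03,.08,.13,.18,.23,.3):
        qq=q[(q[:,2]>zl)&(q[:,2]<zl+.05)]
        if len(qq)>5: print('blue z',zl,len(qq),np.percentile(qq[:,0],1))
    us,vs=(240,410) if n=='scene' else (215,320), (240,360) if n=='scene' else (180,310)
    c=im[vs[0]:vs[1],us[0]:us[1],::-1];k=4;cv2.imwrite(f'pics/{n}z.png',cv2.resize(c,None,fx=k,fy=k,interpolation=cv2.INTER_CUBIC))
E
```

```text
scene lid 1847 ((498.6683349609375, -378.9125061035156), (125.78518676757812, 244.28781127929688), 87.5968246459961) 0.06917757719703681
bar 310 ((437.627685546875, -373.72674560546875), (15.283637046813965, 46.67436599731445), 84.74625396728516) 0.11778045375873014
bar 341 ((578.7876586914062, -395.2782287597656), (21.970972061157227, 95.40684509277344), 49.1734619140625) 0.11974715952447415
blue z 0.03 2336 0.6005693270782774
blue z 0.08 1683 0.6027949899752743
blue z 0.13 706 0.6260282811207786
blue z 0.18 5243 0.6362020002466529
side lid 0 ((0.0, 0.0), (0.0, 0.0), 0.0) nan
bar 161 ((438.04498291015625, -374.49725341796875), (14.034361839294434, 46.476539611816406), 83.74392700195312) 0.12001215977682798
bar 215 ((561.597900390625, -379.9591064453125), (14.201821327209473, 46.09839630126953), 61.737308502197266) 0.11952255317987757
blue z 0.03 445 0.6001353402717593
blue z 0.13 11 0.6247096190167412
blue z 0.18 968 0.6352226323770591<stdin>:5: RuntimeWarning: Mean of empty slice.
  ret = ret.dtype.type(ret / rcount)
```

View pics/scenez.png

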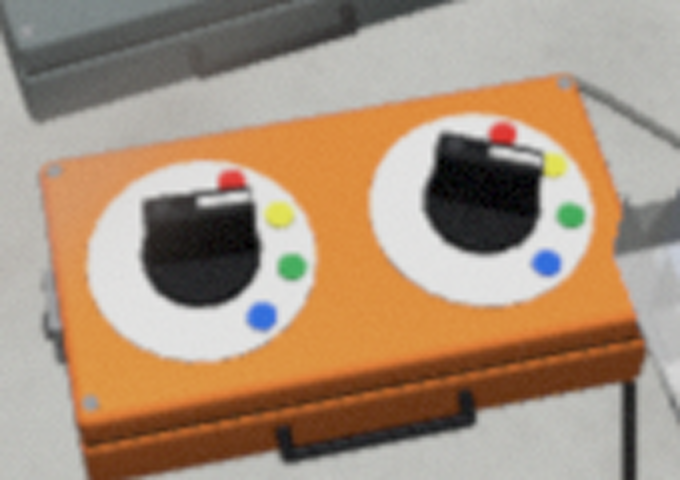

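View pics/sidez.png

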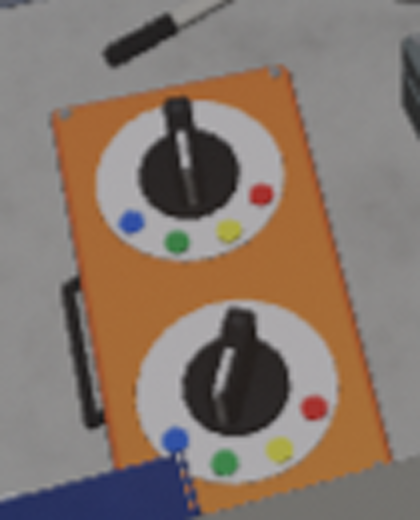

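Call:
move_arm --plan '[[[40,0,0],0.1],[[90,0,0],0.2],[[140,-5,0],0.3],[[190,-15,0],0.4],[[240,-22,0],0.44],[[288,-26,0],0.44],[[288,-26,0],0.44],[[288,-26,0],0.44]]' --claw 45

```text
t: 1.4
tool_pos: [0.4384, -0.3741, 0.248]
ee_rot: [[0.995, -0.098, -0.001], [-0.098, -0.995, 0.0], [-0.001, 0.0, -1.0]]
force: [-1.2, 0.2, 0.9]
grip_width: 0.53
```

Run:
```python
from h import *
s=manip.sense();print(s['t'],s['tool_pos'],np.degrees(np.arctan2(s['ee_rot'][1][0],s['ee_rot'][0][0])),s['ee_rot'],s['joints'],s['grip_width'])
f=manip.grab_frame('wrist');cv2.imwrite('pics/w1.png',f['image'][...,::-1])
T=np.array(f['hand_eye']);print(T.round(3))
for th in ['orange_near_grip','orange_far_grip']:
    for r in manip.place_of(th,f)[:2]:
        d=T[:3,:3]@np.array([(r['at'][0]-f['cx'])/f['fx'],(r['at'][1]-f['cy'])/f['fy'],1]);R=np.array(s['ee_rot'])
        o=R@T[:3,3]+s['tool_pos'];d=R@d;print(th,r,o+d*(.104-o[2])/d[2])
f=manip.grab_frame('scene');cv2.imwrite('pics/s1.png',f['image'][...,::-1])
```

```text
1.4 [ 0.4383628  -0.3741246   0.24797942] -5.636634711164311 [[ 9.95164521e-01 -9.82191933e-02 -7.52033001e-04]
 [-9.82191968e-02 -9.95164805e-01  3.23508245e-05]
 [-7.51574246e-04  4.16696844e-05 -9.99999717e-01]] [-7.06254671e-01  3.49113711e-01 -1.00606527e-02  1.21221510e+00
 -4.63448641e-04  2.53371594e+00] 0.5295732003512988
[[ 0.    -0.945 -0.327  0.085]
 [ 1.     0.    -0.    -0.001]
 [ 0.    -0.327  0.945 -0.126]
 [ 0.     0.     0.     1.   ]]
orange_near_grip {'at': [326.2, 232.4], 'conf': 0.58} [ 0.43907664 -0.37459931  0.104     ]
orange_far_grip {'at': [313.7, 45.9], 'conf': 0.55} [ 0.5610214  -0.37860369  0.104     ]
```

View pics/w1.png

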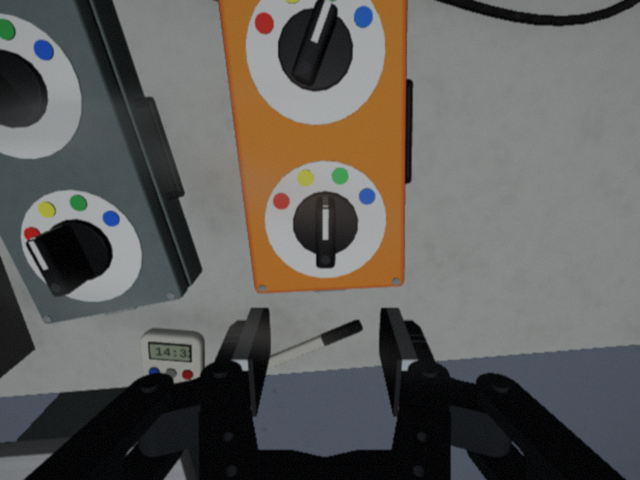

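View pics/s1.png

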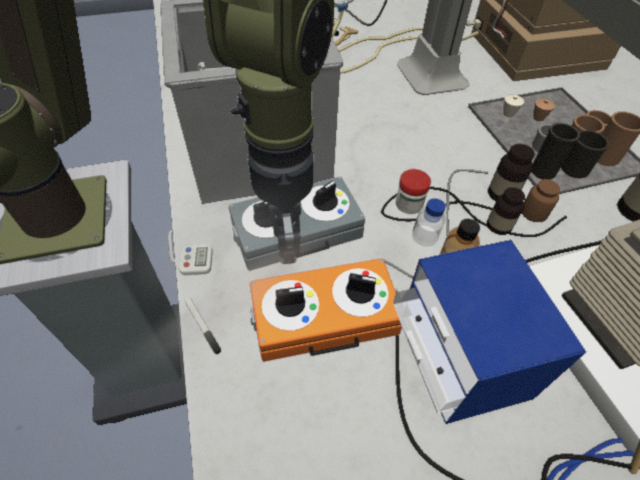

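Call:
move_arm --plan '[[[0,0,0],-0.15],[[0,0,0],-0.3],[[0,0,0],-0.45],[[0,0,0],-0.6],[[0,0,0],-0.75],[[0,0,0],-0.9],[[0,0,0],-1.05],[[0,0,0],-1.2],[[0,0,0],-1.35],[[0,0,0],-1.5],[[0,0,0],-1.65],[[0,0,0],-1.8],[[0,0,0],-1.95],[[0,0,0],-2.1],[[0,0,0],-2.25],[[0,0,0],-2.4],[[0,0,0],-2.55],[[0,0,0],-2.7],[[0,0,0],-2.85],[[0,0,0],-3.0]]'

```text
t: 3.6
tool_pos: [0.4361, -0.3758, 0.2486]
ee_rot: [[-0.972, 0.237, 0.0], [0.237, 0.972, -0.0], [-0.0, -0.0, -1.0]]
force: [0.1, 0.7, 0.6]
grip_width: 0.53
```

Call:
move_arm --plan '[[[0,0,20],-0.14],[[0,0,50],-0.14],[[0,0,80],-0.14],[[0,0,100],-0.14],[[0,0,100],-0.14],[[0,0,100],-0.14]]'

```text
t: 4.2
tool_pos: [0.4366, -0.3755, 0.1487]
ee_rot: [[-0.995, 0.104, -0.0], [0.104, 0.995, 0.0], [0.0, 0.0, -1.0]]
force: [-0.6, -0.2, 1.0]
grip_width: 0.525
```

Run:
```python
from h import *
s=manip.sense();print(s['t'],s['tool_pos'],np.degrees(np.arctan2(s['ee_rot'][1][0],s['ee_rot'][0][0])),s['joints'],s['grip_width'])
f=manip.grab_frame('wrist');cv2.imwrite('pics/w2.png',f['image'][...,::-1])
```

```text
4.2 [ 0.43661382 -0.37552895  0.14871558] 174.01313761730606 [-7.10306401e-01  4.03783168e-01 -1.93123072e-01  9.74208252e-01
 -3.54328958e-05 -6.05815913e-01] 0.5249949524367141
```

View pics/w2.png

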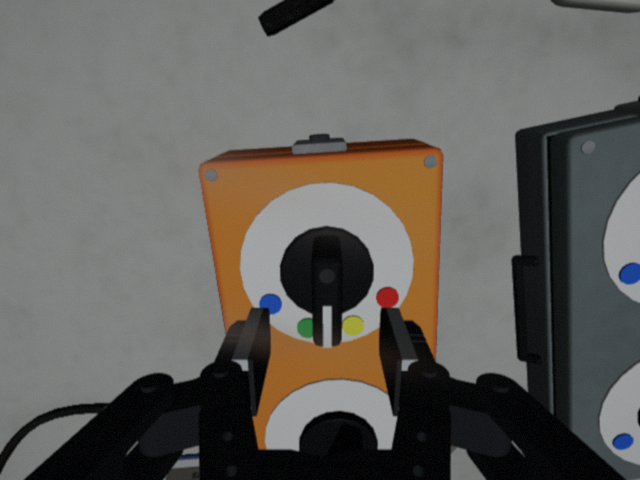

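Call:
move_arm --plan '[[[-1,1,20],0],[[-1,1,35],0],[[-1,1,45],0],[[-1,1,45],0]]'

```text
t: 4.65
tool_pos: [0.4383, -0.374, 0.1031]
ee_rot: [[-0.995, 0.103, -0.001], [0.103, 0.995, 0.0], [0.001, 0.0, -1.0]]
force: [-0.5, -0.0, 0.5]
grip_width: 0.528
```

Call:
move_arm --plan '[[[0,0,0],0],[[0,0,0],0],[[0,0,0],0],[[0,0,0],0],[[0,0,0],0],[[0,0,0],0]]' --claw 5

```text
t: 5.25
tool_pos: [0.4392, -0.3747, 0.1046]
ee_rot: [[-0.995, 0.103, 0.002], [0.103, 0.995, -0.002], [-0.002, -0.002, -1.0]]
force: [-0.4, 0.6, 5.4]
grip_width: 0.156
```

Call:
move_arm --plan '[[[0,0,0],0.1],[[0,0,0],0.2],[[0,0,0],0.3],[[0,0,0],0.4],[[0,0,0],0.5],[[0,0,0],0.6],[[0,0,0],0.7],[[0,0,0],0.8],[[0,0,0],0.9],[[0,0,0],0.99],[[0,0,0],0.99],[[0,0,0],0.99],[[0,0,0],0.99]]'

```text
t: 6.55
tool_pos: [0.4381, -0.3764, 0.1046]
ee_rot: [[-0.459, 0.889, -0.001], [0.889, 0.459, -0.005], [-0.004, -0.003, -1.0]]
force: [-3.7, -4.7, 5.9]
grip_width: 0.15
```

Run:
```python
from h import *
s=manip.sense();print(s['t'],s['tool_pos'],np.degrees(np.arctan2(s['ee_rot'][1][0],s['ee_rot'][0][0])),s['force'],s['moment'],s['grip_width'])
f=manip.grab_frame('wrist');cv2.imwrite('pics/w3.png',f['image'][...,::-1])
```

```text
6.55 [ 0.43808162 -0.37635725  0.10457137] 117.31012506886469 [-3.67315298 -4.69953476  5.91924495] [-0.79811063  0.78597546  0.03663942] 0.14952786929697887
```

View pics/w3.png

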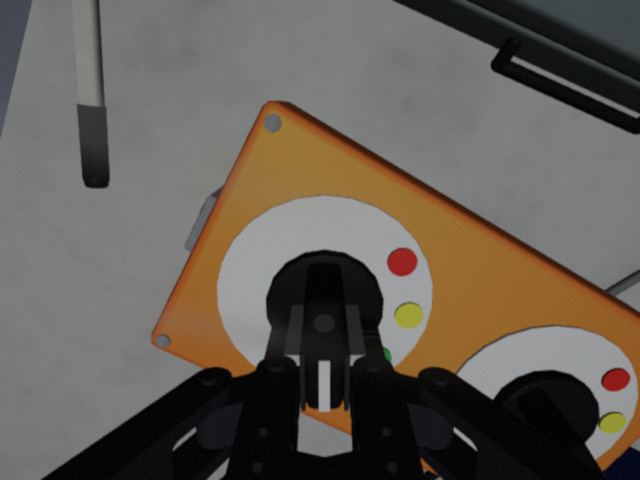

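Call:
move_arm --plan '[[[0,0,0],0.99],[[0,0,0],0],[[0,0,0],0],[[0,0,0],0]]' --claw 45

```text
t: 7.0
tool_pos: [0.4386, -0.374, 0.1033]
ee_rot: [[-0.458, 0.889, -0.0], [0.889, 0.458, 0.0], [0.0, 0.0, -1.0]]
force: [-0.4, -0.5, -0.9]
grip_width: 0.529
```

The first row of that call carried a stray 0.99 turn, so the dial may have been nudged as the fingers opened. I'll lift and check it.

Call:
move_arm --plan '[[[0,0,-30],0],[[0,0,-70],-0.1],[[0,0,-110],-0.25],[[0,0,-130],-0.4],[[0,0,-130],-0.5],[[0,0,-130],-0.6],[[0,0,-130],-0.6]]'

```text
t: 7.7
tool_pos: [0.4386, -0.374, 0.2335]
ee_rot: [[-0.88, 0.475, 0.0], [0.475, 0.88, -0.0], [-0.0, -0.0, -1.0]]
force: [0.5, 0.1, 0.6]
grip_width: 0.524
```

Run:
```python
from h import *
s=manip.sense();print(s['t'],s['tool_pos'],np.degrees(np.arctan2(s['ee_rot'][1][0],s['ee_rot'][0][0])),s['joints'])
f=manip.grab_frame('wrist');cv2.imwrite('pics/w4.png',f['image'][...,::-1])
T=np.array(f['hand_eye']);R=np.array(s['ee_rot'])
for n in ['wrist','side','scene']:
    if n=='wrist':
        v,u=np.mgrid[0:480,0:640];z=f['depth'];c=np.stack([(u-f['cx'])/f['fx']*z,(v-f['cy'])/f['fy']*z,z],-1)
        P=(c@T[:3,:3].T+T[:3,3])@R.T+s['tool_pos']
    else:
        f=manip.grab_frame(n);P=cloud(f)
        if n=='side':cv2.imwrite('pics/side4.png',cv2.resize(f['image'][180:310,215:320,::-1],None,fx=4,fy=4))
    for c in [(.438,-.3745),(.5615,-.380)]:
        m=(np.hypot(P[...,0]-c[0],P[...,1]-c[1])<.03)&(P[...,2]>.105)&(P[...,2]<.125);q=P[m]
        if len(q)>8:
            r=cv2.minAreaRect((q[:,:2]*1000).astype(np.float32));print(n,len(q),r)
```

```text
7.7 [ 0.43864163 -0.3739777   0.23354222] 151.66158845667505 [-7.06027457e-01  3.54220536e-01 -4.02214084e-02  1.17595503e+00
  6.96492930e-05 -2.11428854e-01]
wrist 1490 ((438.24560546875, -374.08367919921875), (14.286392211914062, 47.07538986206055), 27.000350952148438)
wrist 112 ((569.9443969726562, -390.327880859375), (4.065272808074951, 23.386795043945312), 74.1882095336914)
side 187 ((437.3954772949219, -374.4859619140625), (14.960506439208984, 45.61259460449219), 27.331226348876953)
side 196 ((561.1675415039062, -379.8609924316406), (14.51604175567627, 46.750301361083984), 63.17136001586914)
scene 246 ((436.92095947265625, -373.8180236816406), (13.897260665893555, 46.66683578491211), 27.21390151977539)
scene 255 ((560.9937133789062, -379.30645751953125), (15.112228393554688, 46.17369842529297), 59.73343276977539)
```

View pics/w4.png

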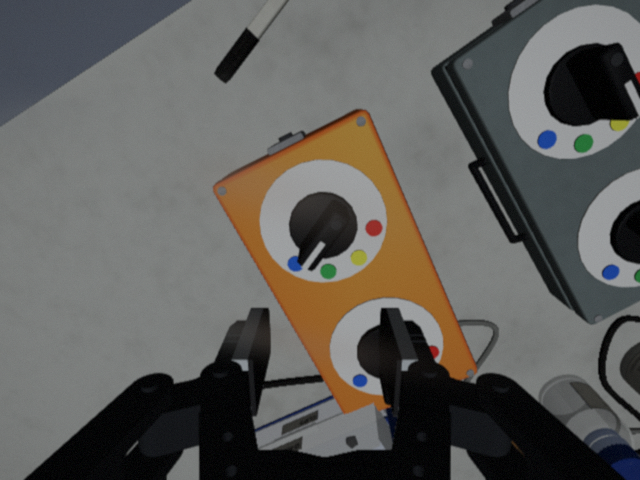

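View pics/side4.png

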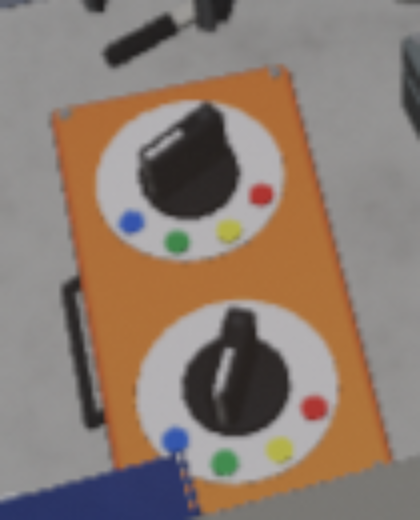

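Run:
```python
from h import *
for n in ['scene']:
    f=manip.grab_frame(n);P=cloud(f)
    m=(P[...,0]>.595)&(P[...,0]<.75)&(P[...,1]>-.5)&(P[...,1]<-.28)
    for lo,hi in [(.08,.1),(.1,.13),(.13,.16),(.16,.19),(.19,.25)]:
        k=m&(P[...,2]>lo)&(P[...,2]<hi);q=P[k]
        if len(q):
            i=np.argsort(q[:,0])[:len(q)//10+1];print(lo,len(q),q[i].mean(0).round(3),np.percentile(q[:,0],[0.5,5]).round(3))
            for a,b in [(-.5,-.44),(-.44,-.4),(-.4,-.36),(-.36,-.28)]:
                g=q[(q[:,1]>a)&(q[:,1]<b)]
                if len(g)>3: print('   y',a,b,len(g),np.percentile(g[:,0],2).round(3))
```

```text
0.08 225 [ 0.608 -0.46   0.093] [0.607 0.608]
   y -0.5 -0.44 80 0.607
   y -0.44 -0.4 143 0.608
0.1 488 [ 0.601 -0.492  0.105] [0.598 0.601]
   y -0.5 -0.44 315 0.598
   y -0.44 -0.4 173 0.607
0.13 327 [ 0.635 -0.476  0.145] [0.634 0.635]
   y -0.5 -0.44 188 0.634
   y -0.44 -0.4 139 0.635
0.16 4212 [ 0.635 -0.462  0.172] [0.628 0.636]
   y -0.5 -0.44 2916 0.634
   y -0.44 -0.4 1296 0.636
```

Call:
move_arm --plan '[[[-30,15,0],0],[[-70,35,0],0],[[-110,53,0],0],[[-110,53,0],0],[[-110,53,30],0],[[-110,53,65],0],[[-110,53,85],0],[[-110,53,85],0],[[-110,53,85],0]]' --claw 40

```text
t: 8.8
tool_pos: [0.56, -0.3793, 0.1485]
ee_rot: [[-0.881, 0.474, -0.001], [0.474, 0.881, 0.0], [0.001, -0.0, -1.0]]
force: [0.2, 0.6, 0.8]
grip_width: 0.469
```

Run:
```python
from h import *
s=manip.sense();print(s['t'],s['tool_pos'],np.degrees(np.arctan2(s['ee_rot'][1][0],s['ee_rot'][0][0])),s['joints'],s['grip_width'],s['force'])
f=manip.grab_frame('wrist');cv2.imwrite('pics/w5.png',f['image'][...,::-1])
```

```text
8.8 [ 0.55996473 -0.37933532  0.14846965] 151.7128124124047 [-5.95361446e-01  5.69893091e-01  9.38013884e-02  1.09561517e+00
 -1.19894084e-04 -1.01656845e-01] 0.46874298288595295 [0.2295471  0.56560484 0.78100612]
```

View pics/w5.png

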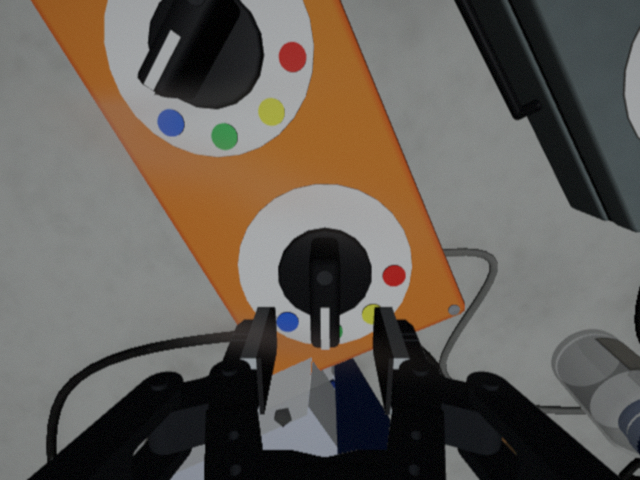

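Call:
move_arm --plan '[[[-1,0,20],0],[[-1,0,35],0],[[-1,0,45],0],[[-1,0,45],0]]'

```text
t: 9.25
tool_pos: [0.5611, -0.3797, 0.1032]
ee_rot: [[-0.881, 0.473, -0.001], [0.473, 0.881, 0.0], [0.001, 0.0, -1.0]]
force: [-0.4, 0.4, -0.7]
grip_width: 0.468
```

Call:
move_arm --plan '[[[0,0,0],0],[[0,0,0],0],[[0,0,0],0],[[0,0,0],0],[[0,0,0],0],[[0,0,0],0]]' --claw 5

```text
t: 9.85
tool_pos: [0.5621, -0.3804, 0.1048]
ee_rot: [[-0.881, 0.473, 0.002], [0.473, 0.881, -0.002], [-0.003, -0.0, -1.0]]
force: [0.1, 0.1, 5.9]
grip_width: 0.15
```

Call:
move_arm --plan '[[[0,0,0],-0.1],[[0,0,0],-0.2],[[0,0,0],-0.3],[[0,0,0],-0.4],[[0,0,0],-0.5],[[0,0,0],-0.6],[[0,0,0],-0.7],[[0,0,0],-0.8],[[0,0,0],-0.8],[[0,0,0],-0.8],[[0,0,0],-0.8]]'

```text
t: 10.95
tool_pos: [0.5623, -0.3793, 0.1048]
ee_rot: [[-0.953, -0.303, 0.002], [-0.303, 0.953, 0.001], [-0.002, -0.0, -1.0]]
force: [-0.3, 1.2, 6.5]
grip_width: 0.153
```

Run:
```python
from h import *
s=manip.sense();print(s['t'],s['tool_pos'],np.degrees(np.arctan2(s['ee_rot'][1][0],s['ee_rot'][0][0])),s['grip_width'],s['force'])
```

```text
10.95 [ 0.56225625 -0.37930113  0.10484536] -162.35720162620186 0.15326448676409654 [-0.32408428  1.19870408  6.47040521]
```

Bar yaw is now +17.6° and the target is +17.4°. I'll release it and lift.

Call:
move_arm --plan '[[[0,0,0],0],[[0,0,0],0],[[0,0,0],0],[[0,0,0],0]]' --claw 36

```text
t: 11.35
tool_pos: [0.5612, -0.3798, 0.1029]
ee_rot: [[-0.953, -0.302, -0.001], [-0.302, 0.953, 0.0], [0.0, 0.0, -1.0]]
force: [-0.1, 0.3, -0.6]
grip_width: 0.416
```

Call:
move_arm --plan '[[[0,0,-25],0],[[0,0,-60],0],[[0,0,-100],0],[[0,0,-130],0],[[0,0,-140],0],[[40,0,-140],0],[[80,0,-140],0],[[120,0,-140],0],[[160,0,-140],0],[[160,0,-140],0],[[160,0,-140],0]]'

```text
t: 12.45
tool_pos: [0.4079, -0.4283, 0.2425]
ee_rot: [[-0.954, -0.301, -0.0], [-0.301, 0.954, 0.001], [0.0, 0.001, -1.0]]
force: [0.5, 0.4, 0.3]
grip_width: 0.422
```

Run:
```python
from h import *
s=manip.sense();print(s['t'],s['tool_pos'],s['force'])
for n in ['side','scene']:
    f=manip.grab_frame(n);P=cloud(f)
    cv2.imwrite(f'pics/{n}6.png',f['image'][...,::-1])
    for c in [(.438,-.3745),(.5615,-.380)]:
        m=(np.hypot(P[...,0]-c[0],P[...,1]-c[1])<.03)&(P[...,2]>.105)&(P[...,2]<.125);q=P[m]
        if len(q)>8:
            r=cv2.minAreaRect((q[:,:2]*1000).astype(np.float32));print(n,len(q),r)
f=manip.grab_frame('wrist');cv2.imwrite('pics/w6.png',f['image'][...,::-1])
```

```text
12.45 [ 0.40794733 -0.42827331  0.2425312 ] [0.53625667 0.38805095 0.27523544]
side 184 ((437.238037109375, -374.6140441894531), (14.276705741882324, 46.11753845214844), 27.97579002380371)
side 194 ((561.2141723632812, -379.4871520996094), (45.97438049316406, 14.206171989440918), 16.83799171447754)
scene 115 ((442.7486572265625, -385.47265625), (13.932794570922852, 21.431554794311523), 24.54933738708496)
scene 242 ((560.9360961914062, -379.00933837890625), (46.137413024902344, 14.691183090209961), 16.461593627929688)
```

View pics/scene6.png

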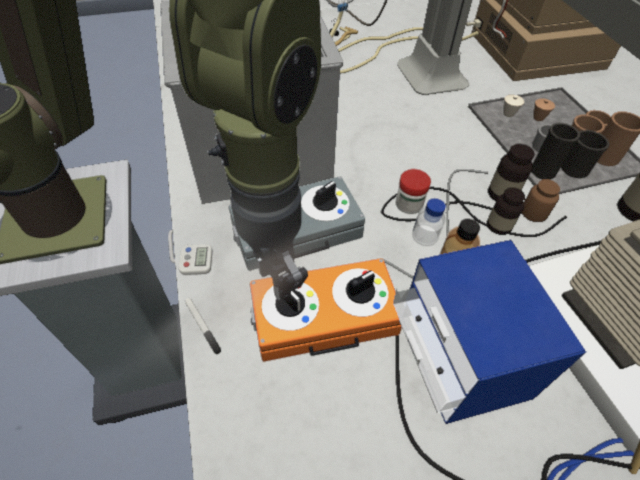

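View pics/w6.png

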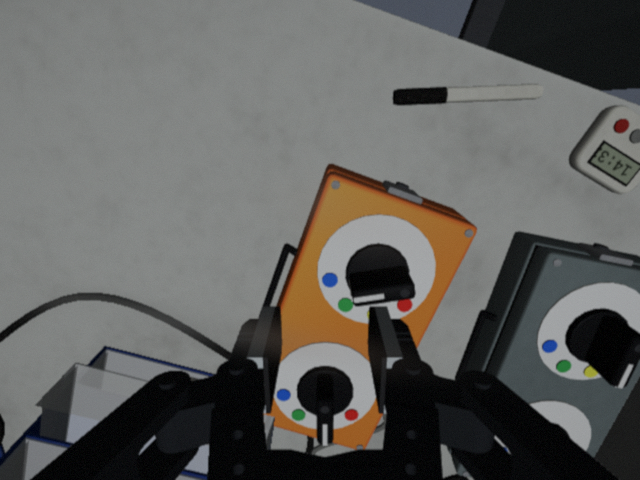

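```bash
python3 -c "
from workcell import manip
print(manip.job_done())"
```

```text
the job is handed in; nothing more can be done
None
```

I turned the near dial to the blue dot, then the far dial to the yellow dot, lifted the arm clear and handed the job in at about 12.6 s.

- **Near dial:** the last depth check put it about 59.4° clockwise of straight ahead (target 60°). This comes from the side camera, because the arm hid half of that dial in the last scene picture.
- **Far dial:** the side and scene cameras put it at about -19.2° (target -20°).
- **Contact:** forces were near zero after the lift. I kept the gripper away from the grey box throughout, and no measured force suggested a touch.

**One slip:** the first row of the near dial's release call had a stray 0.99 rad turn in it. The tool turned back in the next row. The check after lifting showed the dial still on blue, at about 60.4°.

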